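# Slide the carved panel into the corner of the bench fence

## Task

Gently push the carved wooden panel along the bench with your fingers until one long edge lies flat against the long arm of the yellow fence and its end touches the short arm, so that it sits squarely home in the inside corner, then take your hand away. Only slide it: do not grip, lift, tip or knock the panel, and leave the glue bottle, mallet, plaster figure and gouge where they are.

Things in the scene. Friction and masses are not known exactly. Their poses are not given: they have to be found in the camera images.
- fence: fixed yellow L-shaped fence, arms 30 mm wide, 22 mm high. Origin: the L's inside corner at bench height; z up. Long arm on the far side: inner face is the plane x = 0 of this frame, from y = 0 to -300 mm. Short arm at the left: inner face is the plane y = 0, from x = 0 to -110 mm. The panel's home is at x < 0, y < 0, its centre at (-45, -65) mm. Place and yaw (up to 0.22 rad either way) vary
- panel: loose pale wooden panel with dark carved rosette, 90 mm along its x, 130 along y, 28 thick (rosette to 34), 0.17 to 0.35 kg, face up on the bench. Origin: centre of underside, z up. Starts on the robot's side of the long arm, right of the short arm, clear of both, turned up to 0.45 rad from square. Its +x long edge goes to the long arm, its +y end to the short arm
- glue: loose standing white glue bottle, red cap, 56 mm across, 150 mm high; origin at the centre of its foot. Not to be moved. It, the mallet and the figure swap three places: beyond the long arm, left of the short arm, and well to the right of the panel
- mallet: loose dark wooden carver's mallet standing on its head, 80 mm across, 207 mm high; origin at the centre of its foot. Not to be moved
- figure: loose plaster figure, 68 mm across, 146 mm high; origin at the centre of its foot. Not to be moved
- gouge: loose carving gouge with wooden handle lying beyond the long arm, about 220 mm long along its x, 28 mm across, 28 mm high; origin near the middle, at bench height. Not to be moved
There are look-alikes about, which are no part of the job. Several things have the shape of the panel; the one meant has the colours described above.

How it is judged:
By the outcome, as a careful person would: the job done as asked, in the order asked, and still so for the second after the job is handed in, with the robot touching nothing.
It also fails if it takes over 64 s, if anything falls off the work surface, if the arm or the gripper's body presses on something with over 40 N, if the wrist force passes 120 N, or if a joint passes its speed limit or range.

## Robot

A 7-joint arm with a two-finger parallel gripper is mounted at the origin on the work surface. World frame = base frame: x ahead of the robot, y to its left, z up, the work surface at z = 0. Lengths are in mm, angles in rad, forces in N, time in s.
With the tool pointing down it reaches from about 400 to 875 mm from the base axis. Payload 4.4 kg.
Tool frame: the origin (TCP) lies midway between the tips of the shut fingers; the grasp point (between the pads) lies 19 mm behind it (ctrl.pinch_z is the distance from the TCP to the grasp point, in mm); z points along the fingers, y is the line along which they close (so a half turn about z gives the same grasp; the last joint's range is limited). The gripper opens to 85 mm and grips with 20 to 120 N. Pads are 22 mm wide; open, the fingers measure 114 mm over their backs; the gripper's body (76 mm by 85 mm) begins 54 mm behind the grasp point. The pads swing forward as they close: fully open they stand 13 mm farther back than shut.
Start: joints at [-1.412, 0.628, 0.038, 1.517, -0.027, 0.996, -0.02], TCP at [144.867, 633.665, 231.313] pointing down, gripper open.
Joint ranges: [-3.06, 3.06], [-0.37, 2.12], [-1.25, 1.32], [0.18, 2.47], [-1.1, 4.24], [0.23, 1.98], [-2.94, 2.94]. Speed limits (rad/s): [2.57, 2.57, 3.14, 3.14, 3.14, 3.14, 3.14].

## Interface

Orientations are given as [roll, pitch, yaw] about the fixed x, y, z axes, in that order (R = Rz(yaw) Ry(pitch) Rx(roll)).
In Python, from cell import read_state, cams, order, ctrl gives the robot as it stands.
- The arm moves only by the tool move_arm, never from a script. Its argument "targets" is text: rows parted by semicolons, each of 7 numbers parted by spaces: the gripper's target within -1 to 1 (fully open at 1, half-way at 0, shut at -1), then the shift along the tool's x, y, z in cm, then the turn, a rotation vector about the tool's x, y, z in degrees. A call has 1 to 5 rows; each row shifts and turns the commanded pose from where the row before left it, along the tool's axes as they then stand; what a row does not reach is not made up. A row lasts 1/12 s, in which the tool goes at most 41.7 mm and 7.16 degrees, less where a joint would pass 70% of its speed; a pose out of reach is approached as far as the arm can. A call with a gripper value outside its range is refused whole. The fingers move at their own pace and stop on an object; the grip force is fixed at half the most. Time passes only in rows, so rows that do not move let the fingers close. It gives the time, the measured TCP pose, the force, the opening and the grip force at its end, in the units of the state.
- read_state(): the state, without advancing time (a new reading comes with each control period).
- cams.get_image(name): name is "scene" or "top" or "wrist"; returns a dict with "color" (420x560x3 uint8, red, green, blue), "fovy" (degrees; the focal length in pixels is half the picture's height over the tangent of half this angle, whatever the lens; pixels are square), "cx", "cy" (the principal point, pixels), "rvec" (rotation vector, rad) and "tvec" (3), from world to camera coordinates, as OpenCV has them. Camera axes: x right, y down, z forward; pixel columns grow to the right and rows downward; lengths in mm; the calibration is good to about 2 mm. A picture is of the moment at which its call begins. There is no depth.
- order.finish_job(): hands the job in; it is judged then, once.
The state is a dict: "clock": time; "qpos": joint angles; "qd": joint speeds; "tau": joint torques, N m; "eef_pos": TCP position; "tool_rot": TCP orientation; "force": force on the tool from outside, world axes, zero at the start; "torque": the same for the moment, N m; "width": finger opening in mm; "gripper_force": force on a finger pad.
Only numpy, scipy, OpenCV 4.12 (cv2) and the standard library are available. Lean on these libraries where they do the work, as an engineer would, in place of code of your own. Each camera call takes 0.05 s, during which the arm holds its last target. There are 200 camera calls.

## Working session

There is one attempt and no reset: what is moved stays moved. The work goes in short steps, Python scripts to look and compute and a tool call to move; the robot and the scene stay as the last step left them, time stands still between calls to the robot, and variables do not carry over. Pictures are saved under pics/ and viewed, at most 11 in all, crops included, and the job is handed in when it is done.

Besides the shell and the picture viewer there is one more tool, called after ">>>" as name(argument=value, ...), one argument or row to a line, values as JSON. move_arm: Moves the arm, as the interface text tells. Its arguments: {"type":"object","properties":{"targets":{"type":"string"}},"required":["targets"]}

```bash
mkdir -p pics; cat > h.py <<'E'
import numpy as np,cv2
from cell import read_state,cams,order,ctrl
def get(n):
    im=cams.get_image(n); return im
def save(im,p,crop=None,s=1):
    c=im["color"]
    if crop: x0,y0,x1,y1=crop; c=c[y0:y1,x0:x1]
    c=cv2.resize(c,None,fx=s,fy=s,interpolation=cv2.INTER_CUBIC); cv2.imwrite(p,c[:,:,::-1])
def K(im):
    f=im["color"].shape[0]/2/np.tan(np.radians(im["fovy"])/2)
    return np.array([[f,0,im["cx"]],[0,f,im["cy"]],[0,0,1.]])
def ray(im,px,z):
    R,_=cv2.Rodrigues(np.array(im["rvec"],float)); t=np.array(im["tvec"],float).ravel()
    px=np.atleast_2d(np.array(px,float)); d=np.c_[px,np.ones(len(px))]@np.linalg.inv(K(im)).T@R
    c=-R.T@t; return c+d*((z-c[2])/d[:,2])[:,None]
def proj(im,P):
    return cv2.projectPoints(np.array(P,float).reshape(-1,1,3),np.array(im["rvec"],float),np.array(im["tvec"],float),K(im),None)[0].reshape(-1,2)
E
python3 - <<'E'
from h import *
a=get("top");b=get("scene");w=get("wrist")
np.save("top.npy",a,allow_pickle=True)
c=np.hstack([a["color"],b["color"]]);c=cv2.resize(c,(800,300))
save(a,"pics/top.png",None,1.4);save(b,"pics/scene.png",None,1.4)
s=read_state();print(s)
for i in(a,b,w):print(i["fovy"],i["cx"],i["cy"],i["rvec"],i["tvec"])
E
```

```text
{'clock': 0.15, 'qpos': array([-1.41181232,  0.62916283,  0.03847462,  1.51811574, -0.02698662,
        0.99632303, -0.02002559]), 'qd': array([ 0.00051376, -0.00171969, -0.00060522, -0.00592405, -0.00049513,
       -0.00044248, -0.00060379]), 'tau': array([ 2.93580350e-03, -5.63792932e+01,  1.22833114e+00, -1.93652397e+01,
        1.11902825e-02,  7.31776730e-03,  3.94545793e-05]), 'eef_pos': array([144.76343414, 633.18889726, 230.58914783]), 'tool_rot': array([-3.14010276e+00,  3.52814892e-05,  2.91676965e+00]), 'force': array([ 0.48791324,  0.66040413, -0.30590762]), 'torque': array([ 0.00965638, -0.03748144, -0.04262556]), 'gripper_force': 0.0, 'width': 85.29274850259465}
55.09748754947236 281.3097792649536 214.17106725817604 [ 2.08254858 -2.12787751  0.22483068] [ -9.04996688 579.18122968 847.46018832]
55.69443714620957 279.48782985641924 213.3036579080165 [ 2.08615913  0.63910987 -0.34610096] [-440.2744982  -164.53169369 1296.27790573]
61.68862116392537 287.2900673373975 207.14552070756042 [-2.26088069 -1.80206275 -0.27318168] [-649.60204623  -39.14110682  379.98669952]
```

View pics/top.png

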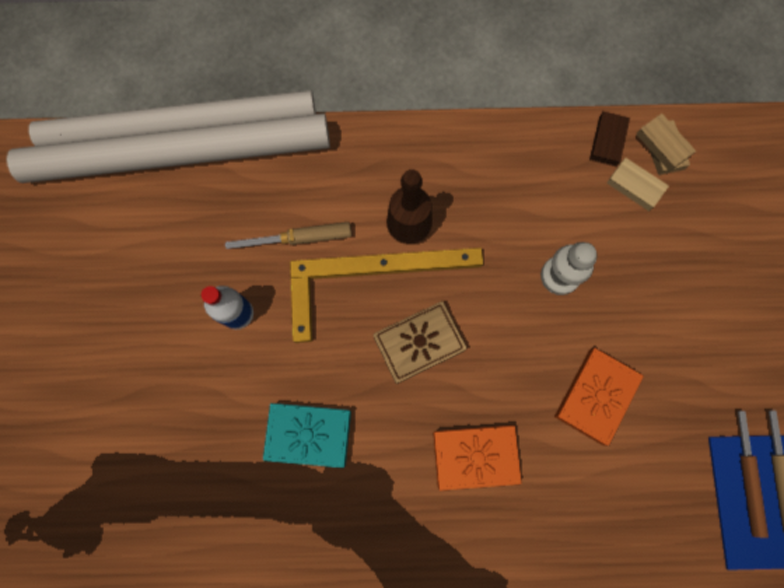

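View pics/scene.png

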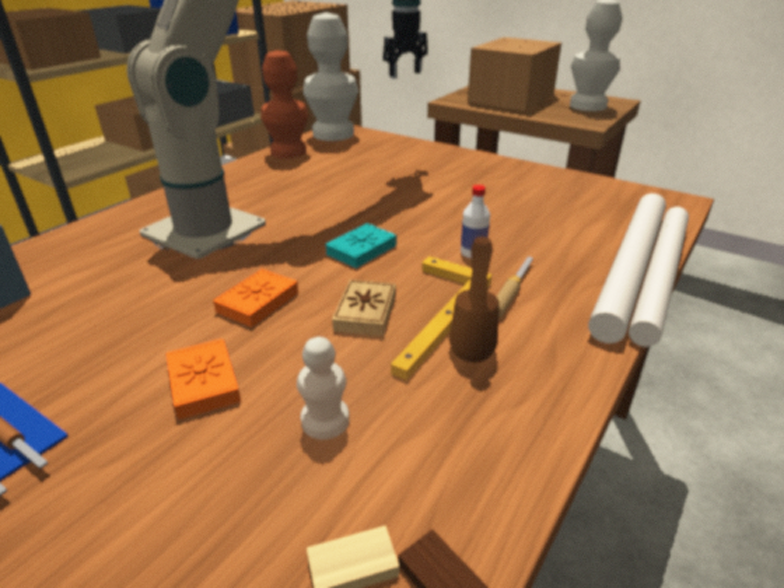

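The panel candidates in the top view (scaled 1.4x) are pale wood with a dark rosette at (420,341), teal at (306,435), and orange at (478,457) and (600,396). Only the one at (420,341) has the described colours. The yellow fence's inside corner is near (309,276), the bottle is at (230,305), the mallet at (410,215), the figure at (568,268) and the gouge at (300,236).

```bash
cat > m.py <<'E'
from h import *
def fence(im,z=22):
    hsv=cv2.cvtColor(im["color"],cv2.COLOR_RGB2HSV)
    m=cv2.inRange(hsv,(19,165,120),(32,255,255))
    n,l,s,c=cv2.connectedComponentsWithStats(cv2.morphologyEx(m,cv2.MORPH_CLOSE,np.ones((5,5))))
    k=1+np.argmax(s[1:,4]); return (l==k).astype(np.uint8)*255
def panel(im,near,r=60):
    hsv=cv2.cvtColor(im["color"],cv2.COLOR_RGB2HSV)
    m=cv2.inRange(hsv,(10,40,115),(30,150,255))
    m=cv2.morphologyEx(m,cv2.MORPH_CLOSE,np.ones((5,5)));m=cv2.morphologyEx(m,cv2.MORPH_OPEN,np.ones((3,3)))
    n,l,s,c=cv2.connectedComponentsWithStats(m)
    k=1+np.argmin([np.hypot(*(c[i]-near))+(1e4 if s[i,4]<500 else 0) for i in range(1,n)]); return (l==k).astype(np.uint8)*255
E
python3 - <<'E'
from m import *
a=get("top")
hsv=cv2.cvtColor(a["color"],cv2.COLOR_RGB2HSV)
for n,p in dict(panel=(277,243),panel2=(318,225),fence=(240,190),bench=(250,260),bench2=(350,200)).items():print(n,hsv[p[1],p[0]])
f=fence(a);p=panel(a,(300,244))
for n,m,z in(("f",f,22),("p",p,28)):
    c=max(cv2.findContours(m,0,cv2.CHAIN_APPROX_NONE)[0],key=cv2.contourArea)[:,0]
    print(n,len(c),cv2.contourArea(c))
    W=ray(a,c,z)[:,:2].astype(np.float32)
    if n=="p": 
        r=cv2.minAreaRect(W);print(r);print(cv2.boxPoints(r))
    else:
        q=cv2.approxPolyDP(c[:,None],4,True)[:,0];print(q.tolist(),ray(a,q,z).round(1).tolist())
v=a["color"].copy();v[cv2.morphologyEx(f,cv2.MORPH_GRADIENT,np.ones((2,2)))>0]=(255,0,255);v[cv2.morphologyEx(p,cv2.MORPH_GRADIENT,np.ones((2,2)))>0]=(0,255,0)
save({"color":v},"pics/crop1.png",(190,160,370,290),4)
E
```

```text
panel [ 17 124 142]
panel2 [ 14 142  90]
fence [ 20 196 169]
bench [ 12 164 121]
bench2 [ 12 165 128]
f 380 1943.0
[[343, 178], [208, 187], [210, 243], [221, 241], [221, 196], [344, 188]] [[673.8, -172.0, 22.0], [658.6, 153.3, 22.0], [522.7, 146.2, 22.0], [526.9, 120.6, 22.0], [635.5, 121.8, 22.0], [648.8, -173.1, 22.0]]
p 175 2033.5
((516.0527954101562, -60.96728515625), (90.63019561767578, 130.21705627441406), 24.42753791809082)
[[ 447.86896   -20.426647]
 [ 501.71918  -138.98732 ]
 [ 584.23663  -101.50792 ]
 [ 530.3864     17.05275 ]]
```

View pics/crop1.png

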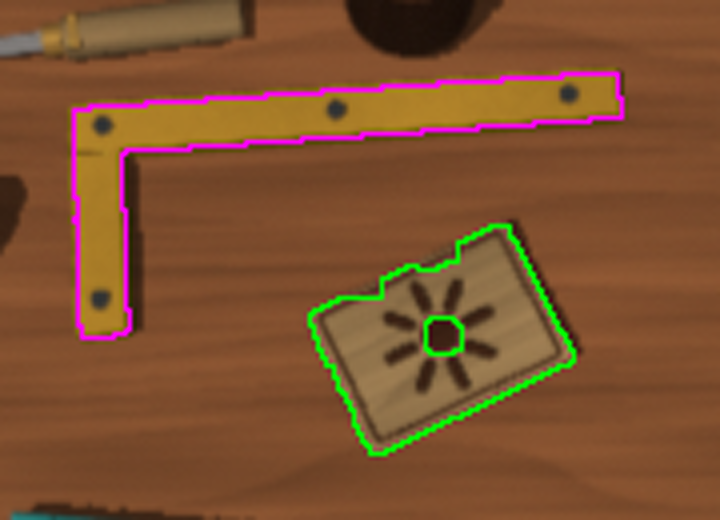

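The magenta fence and green panel outlines fit. The panel measures 90.6 x 130.2 mm against 90 x 130 given, and the pale panel with the dark rosette is confirmed. In world coordinates its centre is (516,-61) with yaw 0.426. The fence corner is about (635,121) with yaw 0.045. I'll turn the tool and move it behind the panel's near long edge.

>>> move_arm(
  targets="0 0 0 0 0 0 7;0 0 0 0 0 0 7;0 0 0 0 0 0 7;0 0 0 0 0 0 7;0 0 0 0 0 0 7",
)

```text
clock: 0.62
eef_pos: [144.8, 633.5, 231.1]
tool_rot: [-3.141, 0.0, 2.3]
force: [-0.3, -0.7, -0.1]
width: 42.5
gripper_force: 0.0
```

>>> move_arm(
  targets="0 0 0 0 0 0 7;0 0 0 0 0 0 7;0 0 0 0 0 0 7;0 0 0 0 0 0 7;0 0 0 0 0 0 7",
)

```text
clock: 1.03
eef_pos: [144.7, 633.5, 231.1]
tool_rot: [-3.141, 0.0, 1.689]
force: [-0.4, 0.8, -0.3]
width: 42.6
gripper_force: 0.0
```

>>> move_arm(
  targets="0 0 0 0 0 0 7;0 0 0 0 0 0 7;0 0 0 0 0 0 7;0 0 0 0 0 0 7;0 0 0 0 0 0 7",
)

```text
clock: 1.45
eef_pos: [144.6, 633.6, 231.1]
tool_rot: [-3.142, 0.0, 1.078]
force: [-0.2, 0.5, -1.1]
width: 42.5
gripper_force: 0.0
```

>>> move_arm(
  targets="0 0 0 0 0 0 7;0 0 0 0 0 0 7;0 0 0 0 0 0 7;0 0 0 0 0 0 7;0 0 0 0 0 0 3",
)

```text
clock: 1.87
eef_pos: [144.5, 633.6, 230.9]
tool_rot: [3.141, 0.0, 0.538]
force: [0.8, 0.5, -0.4]
width: 42.7
gripper_force: 0.0
```

```bash
python3 -c "
from h import *
s=read_state();print(s['clock'],s['qpos'].round(3),s['eef_pos'],s['tool_rot'],s['width'])"
```

```text
1.8667 [-1.772  0.721  0.693  1.529 -0.5    1.075 -1.992] [144.48280738 633.5725739  230.91707436] [3.14105105e+00 4.36643416e-04 5.37984092e-01] 42.66775454321501
```

>>> move_arm(
  targets="0 0 0 0 0 0 6.7;0 1.29 3.4 0 0 0 0;0 1.29 3.4 0 0 0 0;0 1.29 3.4 0 0 0 0;0 1.29 3.4 0 0 0 0",
)

```text
clock: 2.28
eef_pos: [248.6, 530.0, 231.1]
tool_rot: [3.141, 0.0, 0.427]
force: [1.4, -0.2, 0.4]
width: 42.5
gripper_force: 0.0
```

>>> move_arm(
  targets="0 1.29 3.4 0 0 0 0;0 1.29 3.4 0 0 0 0;0 1.29 3.4 0 0 0 0;0 1.29 3.4 0 0 0 0;0 1.29 3.4 0 0 0 0",
)

```text
clock: 2.7
eef_pos: [377.9, 401.8, 231.3]
tool_rot: [-3.141, 0.0, 0.427]
force: [0.6, 0.0, -0.4]
width: 42.8
gripper_force: 0.0
```

>>> move_arm(
  targets="0 1.29 3.4 0 0 0 0;0 1.29 3.4 0 0 0 0;0 1.29 3.4 0 0 0 0;0 1.29 3.4 0 0 0 0;0 0 0 0 0 0 0",
)

```text
clock: 3.12
eef_pos: [486.5, 292.5, 232.4]
tool_rot: [3.136, -0.004, 0.415]
force: [1.0, -0.3, 0.1]
width: 42.3
gripper_force: 0.0
```

>>> move_arm(
  targets="0 -1.92 3.1 0 0 0 0;0 -1.92 3.1 0 0 0 0;0 -1.92 3.1 0 0 0 0;0 -1.92 3.1 0 0 0 0;0 -1.92 3.1 0 0 0 0",
)

```text
clock: 3.53
eef_pos: [456.3, 118.4, 231.3]
tool_rot: [-3.141, 0.0, 0.427]
force: [0.6, -0.8, 0.3]
width: 42.6
gripper_force: 0.0
```

>>> move_arm(
  targets="0 -1.92 3.1 0 0 0 0;0 -1.92 3.1 0 0 0 0;0 -1.92 3.1 0 0 0 0;0 -1.92 3.1 0 0 0 0;0 0 0 0 0 0 0",
)

```text
clock: 3.95
eef_pos: [437.1, -32.3, 232.1]
tool_rot: [3.138, -0.0, 0.415]
force: [-0.4, 0.1, 0.1]
width: 42.7
gripper_force: 0.0
```

```bash
python3 -c "
from h import *
s=read_state();print(s['clock'],s['qpos'].round(3),s['eef_pos'],s['tool_rot'],s['width'])"
```

```text
3.95 [-0.524  0.407  0.733  2.091 -0.383  0.776 -0.709] [437.11186204 -32.33014869 232.14837167] [ 3.13811294e+00 -9.85140765e-05  4.15307094e-01] 42.749458715416644
```

>>> move_arm(
  targets="0 -1.7 2.9 0 0 0 0;0 -1.7 2.9 0 0 0 0;0 0 0 0 0 0 0;0 0 0 3.7 0 0 0;0 0 0 3.7 0 0 0",
)

```text
clock: 4.37
eef_pos: [433.4, -92.4, 157.8]
tool_rot: [3.138, -0.005, 0.425]
force: [0.7, 1.2, -1.1]
width: 43.1
gripper_force: 0.0
```

>>> move_arm(
  targets="0 0 0 3.7 0 0 0;0 0 0 3.7 0 0 0;0 0 0 3.5 0 0 0;0 0 0 2.5 0 0 0;0 0 0 0 0 0 0",
)

```text
clock: 4.78
eef_pos: [428.0, -89.7, 19.6]
tool_rot: [-3.133, 0.006, 0.425]
force: [0.4, -0.4, -0.1]
width: 42.8
gripper_force: 0.0
```

```bash
python3 - <<'E'
from h import *
s=read_state();print(s['clock'],s['qpos'].round(3),s['eef_pos'],s['tool_rot'],s['width'],s['force'])
a=get("top");w=get("wrist")
c=np.vstack([cv2.resize(a["color"][150:310,180:400],(800,580))]);save({"color":c},"pics/t2.png")
E
```

```text
4.7833 [-0.022  0.766  0.248  2.241 -0.838  0.237 -0.161] [427.97736677 -89.69523876  19.63652824] [-3.1328793   0.00616186  0.42528619] 42.82654038960094 [ 0.4315056  -0.39929726 -0.10220402]
```

View pics/t2.png

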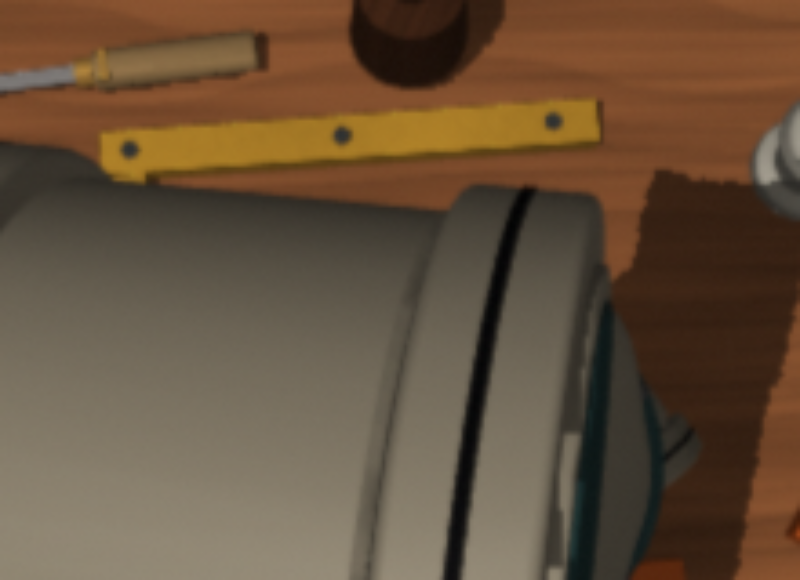

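The arm hides the panel in the top view. The tool is low behind the panel at z = 19.6, with no contact. I'll centre it on the edge, lower it and approach.

>>> move_arm(
  targets="0 1.0 0.4 0 0 0 0;0 0.5 0.3 0 0 0 0;0 0 0 0.7 0 0 0;0 0 0 0.6 0 0 0;0 0 0 0 0 0 0",
)

```text
clock: 5.3
eef_pos: [449.3, -92.2, 11.3]
tool_rot: [3.139, -0.002, 0.427]
force: [0.3, -0.6, 0.3]
width: 42.6
gripper_force: 0.0
```

```bash
python3 - <<'E'
from h import *
s=read_state();print(s['clock'],s['qpos'].round(3),s['eef_pos'],s['tool_rot'],s['width'],s['force'])
a=get("scene");w=get("wrist")
c=np.hstack([cv2.resize(a["color"][140:300,190:390],(400,320)),cv2.resize(w["color"],(400,320))]);save({"color":c},"pics/t3.png")
E
```

```text
5.3 [-0.044  0.795  0.276  2.199 -0.879  0.253 -0.13 ] [449.3009935  -92.18426674  11.29860664] [ 3.13879132e+00 -1.92214287e-03  4.27143588e-01] 42.64322519454388 [ 0.32079626 -0.56164007  0.32295384]
```

View pics/t3.png

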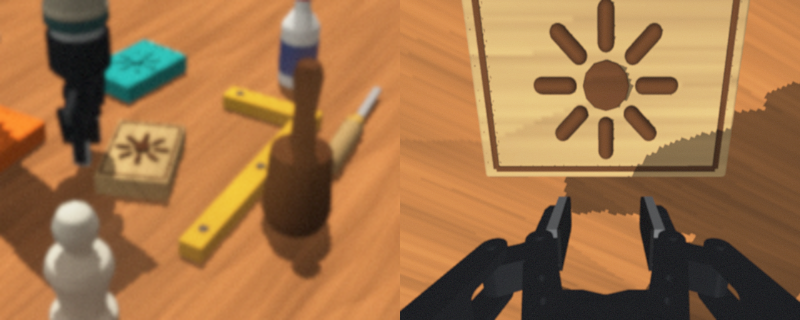

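The wrist view (right half) shows the panel edge level and centred on the two fingers, so the tool is square to it. I'll lower a little more, approach, then push along an arc that also turns the panel square.

>>> move_arm(
  targets="0 0 0 0.4 0 0 0;0 0.3 0 0.1 0 0 0;0 0.4 0 0 0 0 0;0 0.4 0 0 0 0 0;0 0.3 0 0 0 0 0",
)

```text
clock: 5.82
eef_pos: [461.6, -85.9, 5.7]
tool_rot: [3.141, -0.001, 0.427]
force: [0.3, -0.2, -0.7]
width: 42.7
gripper_force: 0.0
```

>>> move_arm(
  targets="0 0.2 0 0 0 0 0;0 0.2 0 0 0 0 0;0 0.2 0 0 0 0 0;0 0.3 0 0 0 0 0;0 0.3 -0.08 0 0 0 0.9",
)

```text
clock: 6.23
eef_pos: [471.1, -80.7, 5.3]
tool_rot: [-3.141, 0.0, 0.409]
force: [-0.8, -0.8, 1.7]
width: 42.8
gripper_force: 1.0
```

>>> move_arm(
  targets="0 0.3 -0.08 0 0 0 0.9;0 0.3 -0.08 0 0 0 0.9;0 0.3 -0.08 0 0 0 0.9;0 0.3 -0.08 0 0 0 0.9;0 0.3 -0.08 0 0 0 0.9",
)

```text
clock: 6.65
eef_pos: [483.8, -70.9, 5.3]
tool_rot: [-3.141, 0.0, 0.331]
force: [-2.1, -0.5, 1.8]
width: 42.8
gripper_force: 0.9
```

>>> move_arm(
  targets="0 0.3 -0.08 0 0 0 0.9;0 0.3 -0.08 0 0 0 0.9;0 0.3 -0.08 0 0 0 0.9;0 0.3 -0.08 0 0 0 0.9;0 0.3 -0.08 0 0 0 0.9",
)

```text
clock: 7.07
eef_pos: [497.1, -62.7, 5.3]
tool_rot: [-3.141, 0.0, 0.252]
force: [-1.3, -0.6, 0.6]
width: 42.4
gripper_force: 0.8
```

```bash
python3 - <<'E'
from h import *
s=read_state();print(s['clock'],s['qpos'].round(3),s['eef_pos'],s['tool_rot'],s['width'],s['force'])
a=get("scene");w=get("wrist")
c=np.hstack([cv2.resize(a["color"][140:300,190:390],(400,320)),cv2.resize(w["color"],(400,320))]);save({"color":c},"pics/t4.png")
E
```

```text
7.0667 [-0.206  0.856  0.424  2.087 -0.934  0.397 -0.343] [497.05499729 -62.72742091   5.26891907] [-3.14142870e+00  3.50865598e-05  2.51921489e-01] 42.35305768004875 [-1.28792351 -0.63552873  0.61322997]
```

View pics/t4.png

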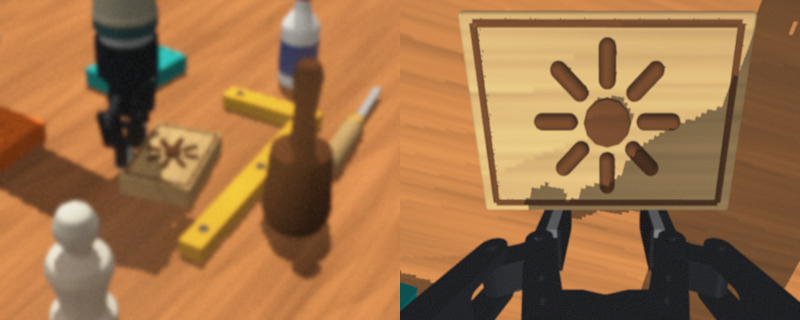

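The panel follows the tool with its edge still flat on both fingers and a force of about 2 N. About 45 mm and 12° remain.

>>> move_arm(
  targets="0 0.3 -0.08 0 0 0 0.9;0 0.3 -0.08 0 0 0 0.9;0 0.3 -0.08 0 0 0 0.9;0 0.3 -0.08 0 0 0 0.9;0 0.3 -0.08 0 0 0 0.9",
)

```text
clock: 7.58
eef_pos: [510.7, -55.6, 5.3]
tool_rot: [-3.141, 0.0, 0.173]
force: [-0.9, 0.3, 0.8]
width: 43.0
gripper_force: 0.8
```

>>> move_arm(
  targets="0 0.3 -0.08 0 0 0 0.9;0 0.3 -0.08 0 0 0 0.9;0 0.3 -0.08 0 0 0 0.9;0 0.3 -0.08 0 0 0 0.9;0 0.3 -0.08 0 0 0 0.9",
)

```text
clock: 8.0
eef_pos: [525.0, -49.5, 5.3]
tool_rot: [-3.141, 0.0, 0.095]
force: [-1.4, -0.6, 0.3]
width: 42.9
gripper_force: 0.8
```

>>> move_arm(
  targets="0 0.2 -0.08 0 0 0 0.9;0 0.2 -0.08 0 0 0 0.9;0 0.2 -0.08 0 0 0 0.9;0 0 0 0 0 0 0",
)

```text
clock: 8.33
eef_pos: [531.2, -46.5, 5.2]
tool_rot: [3.141, -0.001, 0.049]
force: [-0.2, 0.9, 0.2]
width: 42.4
gripper_force: 0.1
```

```bash
python3 - <<'E'
from h import *
s=read_state();print(s['clock'],s['qpos'].round(3),s['eef_pos'],s['tool_rot'],s['width'],s['force'])
w=get("wrist"); np.save("w.npy",w,allow_pickle=True)
save(w,"pics/t5.png",None,1.4)
E
```

```text
8.3333 [-0.3    0.903  0.531  2.002 -0.958  0.507 -0.58 ] [531.18528698 -46.50261753   5.23007377] [ 3.14146511e+00 -5.44295335e-04  4.85520212e-02] 42.3725479014569 [-0.19850341  0.85109468  0.20415564]
```

View pics/t5.png

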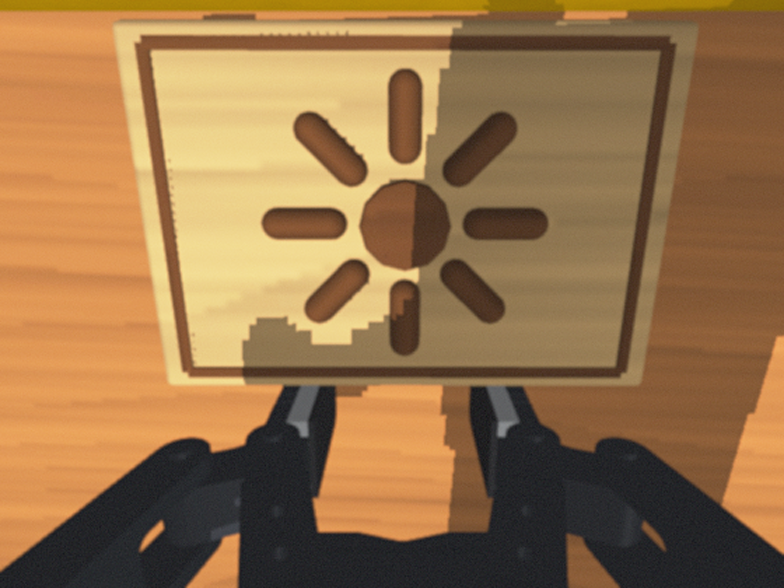

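In the wrist view the fence lies just ahead of the panel, its edge at rows 10-11, with the panel's far edge at rows 22-24. The two are nearly parallel. I'll measure the gap and then close it.

```bash
python3 - <<'E'
from h import *
w=np.load("w.npy",allow_pickle=True).item()
hsv=cv2.cvtColor(w["color"],cv2.COLOR_RGB2HSV)
# bottom of yellow by column
P=[]
for u in range(5,555,10):
    col=hsv[:14,u]; y=np.where((col[:,1]>215)&(col[:,0]>=20))[0]
    if len(y):P.append((u,y.max()+.5))
P=np.array(P);print(P[::6].tolist())
F=ray(w,P,22)[:,:2];l=cv2.fitLine(F.astype(np.float32),cv2.DIST_HUBER,0,.01,.01).ravel();print("fence",l, "slope yaw",np.arctan2(-l[0]*np.sign(l[1]),abs(l[1])))
E=ray(w,[[115/1.4,24/1.4],[696/1.4,24/1.4],[640/1.4,385/1.4],[169/1.4,385/1.4]],28);print("panel top",E.round(1))
n=np.array([l[1],-l[0]]);n*=np.sign(n[0]);print("gaps",[(l[2:]-e[:2])@n for e in E])
E
```

```text
[[5.0, 6.5], [65.0, 6.5], [125.0, 6.5], [185.0, 6.5], [245.0, 6.5], [305.0, 6.5], [365.0, 7.5], [425.0, 6.5], [485.0, 6.5], [545.0, 6.5]]
fence [ 4.8159994e-02 -9.9883962e-01  6.3446478e+02 -1.7715113e+01] slope yaw 0.04817863
panel top [[ 628.4   21.5   28. ]
 [ 634.5 -105.5   28. ]
 [ 546.6 -110.1   28. ]
 [ 540.4   17.9   28. ]]
gaps [np.float64(4.213680645251319), np.float64(4.213578706724725), np.float64(92.2357046544548), np.float64(92.23898742833686)]
```

>>> move_arm(
  targets="0 0.15 0 0 0 0 0;0 0.15 0 0 0 0 0;0 0.15 0 0 0 0 0;0 0.1 0 0 0 0 0;0 0.1 0 0 0 0 0",
)

```text
clock: 8.8
eef_pos: [537.1, -46.5, 5.3]
tool_rot: [-3.141, 0.0, 0.049]
force: [-2.2, -0.2, -0.4]
width: 42.5
gripper_force: 0.8
```

>>> move_arm(
  targets="0 0.1 0 0 0 0 0;0 0 0 0 0 0 0",
)

```text
clock: 8.97
eef_pos: [538.2, -46.5, 5.2]
tool_rot: [3.142, 0.0, 0.049]
force: [-2.0, 0.0, 0.5]
width: 42.7
gripper_force: 0.8
```

>>> move_arm(
  targets="0 0.1 0 0 0 0 0;0 0 0 0 0 0 0",
)

```text
clock: 9.13
eef_pos: [538.2, -46.5, 5.2]
tool_rot: [-3.141, 0.002, 0.049]
force: [-3.8, -0.4, 2.5]
width: 42.8
gripper_force: 2.2
```

>>> move_arm(
  targets="0 0.1 0 0 0 0 0;0 0 0 0 0 0 0",
)

```text
clock: 9.3
eef_pos: [538.2, -46.5, 5.2]
tool_rot: [-3.141, 0.003, 0.049]
force: [-7.5, -1.0, 4.4]
width: 42.9
gripper_force: 3.3
```

>>> move_arm(
  targets="0 0.1 0 0 0 0 0;0 0 0 0 0 0 0",
)

```text
clock: 9.47
eef_pos: [538.1, -46.4, 5.1]
tool_rot: [-3.14, 0.005, 0.049]
force: [-8.5, -0.1, 6.6]
width: 42.8
gripper_force: 4.3
```

The panel is stopped against the long arm: the TCP no longer advances and the force rises evenly. I'll retreat and lift, and check the clearance to the mallet and figure for the end push.

>>> move_arm(
  targets="0 -0.4 0 0 0 0 0;0 -1.5 0 0 0 0 0;0 -2.5 0 0 0 0 0;0 0 0 -3 0 0 0;0 0 0 -3.5 0 0 0",
)

```text
clock: 9.88
eef_pos: [495.1, -48.0, 69.5]
tool_rot: [-3.14, 0.004, 0.048]
force: [1.4, 0.0, 0.2]
width: 42.7
gripper_force: 0.0
```

>>> move_arm(
  targets="0 0 0 -3.5 0 0 0;0 0 0 -3.5 0 0 -7;0 0 0 -3.5 0 0 -7;0 0 0 -3.5 0 0 -7;0 0 0 0 0 0 -7",
)

```text
clock: 10.3
eef_pos: [502.1, -49.9, 216.4]
tool_rot: [3.133, -0.011, 0.544]
force: [1.0, -0.3, -0.3]
width: 42.8
gripper_force: 0.0
```

>>> move_arm(
  targets="0 0 0 0 0 0 -7;0 0 0 0 0 0 -7;0 0 0 0 0 0 -7;0 0 0 0 0 0 -7;0 0 0 0 0 0 -7",
)

```text
clock: 10.72
eef_pos: [498.4, -48.3, 210.8]
tool_rot: [3.139, -0.001, 1.155]
force: [-0.1, -0.4, 0.1]
width: 42.6
gripper_force: 0.0
```

>>> move_arm(
  targets="0 0 0 0 0 0 -7;0 0 0 0 0 0 -7;0 0 0 0 0 0 -7;0 0 0 0 0 0 -6;0 0 0 0 0 0 0",
)

```text
clock: 11.13
eef_pos: [498.3, -48.4, 210.8]
tool_rot: [3.139, -0.001, 1.622]
force: [1.2, 0.1, -0.2]
width: 42.5
gripper_force: 0.0
```

```bash
python3 - <<'E'
from h import *
s=read_state();print(s['clock'],s['qpos'].round(3),s['eef_pos'],s['tool_rot'],s['width'],s['force'])
a=np.load("top.npy",allow_pickle=True).item()
print("mallet front foot",ray(a,[[292,172]],0)," fig foot px",ray(a,[[400,208],[388,196],[413,202]],0).round())
E
```

```text
11.1333 [-0.251  0.473  0.42   1.961 -0.274  0.76   0.379] [498.30308614 -48.37914521 210.84695379] [ 3.13865986e+00 -5.89399849e-04  1.62236989e+00] 42.54829548996001 [ 1.15772048  0.11236585 -0.16514815]
mallet front foot [[699.09485978 -50.1393692    0.        ]]  fig foot px [[ 602. -310.    0.]
 [ 632. -283.    0.]
 [ 616. -342.    0.]]
```

>>> move_arm(
  targets="0 -2.7 2.3 0 0 0 0.2;0 -2.7 2.3 0 0 0 0;0 -2.7 2.3 0 0 0 0;0 -2.8 2.3 0 0 0 0;0 0 0 0 0 0 0",
)

```text
clock: 11.55
eef_pos: [598.6, -160.3, 210.8]
tool_rot: [3.135, 0.007, 1.608]
force: [0.6, -1.6, 0.2]
width: 42.4
gripper_force: 0.0
```

>>> move_arm(
  targets="0 0 0 3.5 0 0 0;0 0 0 3.5 0 0 0;0 0 0 3.5 0 0 0;0 0 0 3.5 0 0 0;0 0 0 0 0 0 0",
)

```text
clock: 11.97
eef_pos: [589.8, -151.1, 64.0]
tool_rot: [-3.131, -0.003, 1.614]
force: [-1.6, -0.1, -0.6]
width: 42.8
gripper_force: 0.0
```

```bash
python3 - <<'E'
from h import *
s=read_state();print(s['clock'],s['qpos'].round(3),s['eef_pos'],s['tool_rot'],s['width'],s['force'])
w=get("wrist"); np.save("w.npy",w,allow_pickle=True)
save(w,"pics/t6.png",None,1.4)
E
```

```text
11.9667 [ 0.016  0.815  0.312  1.76  -0.385  0.638  0.594] [ 589.80155162 -151.12789964   63.99765191] [-3.13109    -0.00336665  1.61391452] 42.777851541075385 [-1.57828604 -0.13807801 -0.57441884]
```

View pics/t6.png

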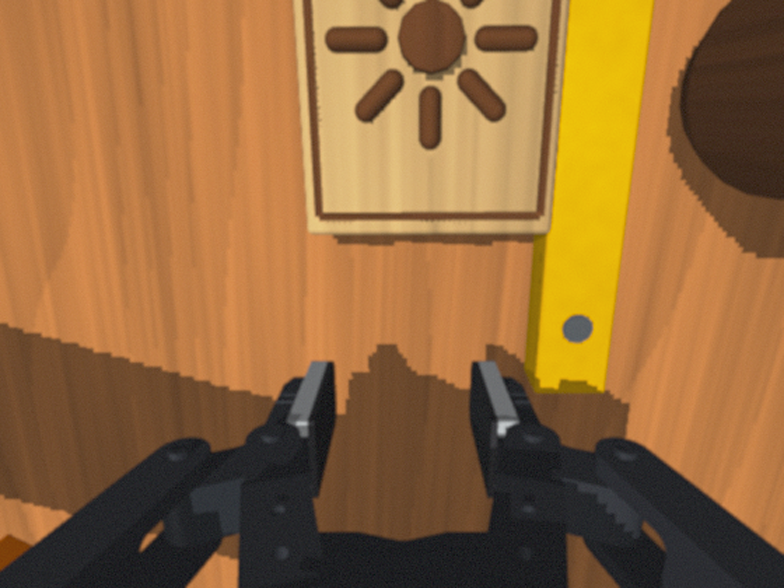

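The panel lies flush along the fence's long arm, its near end at row 233 and columns 309-548. The right finger would pass close to the fence, so I'll narrow the fingers. Next I measure the end's midpoint.

```bash
python3 - <<'E'
from h import *
w=np.load("w.npy",allow_pickle=True).item()
E=ray(w,np.array([[309,233],[548,233]])/1.4,28);print(E.round(1))
s=read_state();y=s['tool_rot'][2];d=E.mean(0)-s['eef_pos'];print(d@[np.cos(y),np.sin(y),0],d@[np.sin(y),-np.cos(y),0])
F=ray(w,np.array([[544,233],[536,300],[527,375]])/1.4,22);print(F.round(1))
E
```

```text
[[ 553.9 -109.9   28. ]
 [ 641.5 -106.    28. ]]
43.750166112861486 7.925189929141936
[[ 641.8 -107.1   22. ]
 [ 642.1 -133.8   22. ]
 [ 642.4 -166.6   22. ]]
```

>>> move_arm(
  targets="-0.5 0 0.7 0 0 0 0;-0.5 0 0 0 0 0 0;-0.5 0 0 2.5 0 0 0;-0.5 0 0 2 0 0 0;-0.5 0 0 1 0 0 0",
)

```text
clock: 12.43
eef_pos: [602.4, -152.6, 16.0]
tool_rot: [3.139, 0.0, 1.617]
force: [-1.0, 0.9, -0.0]
width: 21.5
gripper_force: 0.0
```

>>> move_arm(
  targets="-0.5 0.5 0 0 0 0 0;-0.5 0.5 0 0 0 0 0;-0.5 0.5 0 0 0 0 0;-0.5 0.5 0 0 0 0 0;-0.5 0 0 0 0 0 0",
)

```text
clock: 12.85
eef_pos: [601.1, -130.6, 16.4]
tool_rot: [3.14, -0.001, 1.619]
force: [0.8, 0.5, -0.6]
width: 21.4
gripper_force: 0.0
```

```bash
python3 - <<'E'
from h import *
s=read_state();print(s['clock'],s['qpos'].round(3),s['eef_pos'],s['tool_rot'],s['width'],s['force'])
E
```

```text
12.85 [ 0.003  0.887  0.275  1.766 -0.421  0.546  0.593] [ 601.07211746 -130.60798519   16.39320373] [ 3.13996379e+00 -1.03902995e-03  1.61861194e+00] 21.409216182214614 [ 0.82761921  0.48117095 -0.64786811]
```

>>> move_arm(
  targets="-0.5 0 0 0.5 0 0 0;-0.5 0 0 0.4 0 0 0;-0.5 0.3 0 0 0 0 0;-0.5 0.3 0 0 0 0 0;-0.5 0.2 0 0 0 0 0",
)

```text
clock: 13.27
eef_pos: [599.7, -124.4, 6.0]
tool_rot: [-3.141, -0.0, 1.616]
force: [0.8, 0.6, 0.1]
width: 21.5
gripper_force: 0.0
```

>>> move_arm(
  targets="-0.5 0.2 0 0 0 0 0;-0.5 0.2 0 0 0 0 0;-0.5 0.2 0 0 0 0 0;-0.5 0.3 0 0 0 0 0;-0.5 0.3 0 0 0 0 0",
)

```text
clock: 13.68
eef_pos: [599.2, -113.1, 6.4]
tool_rot: [3.141, 0.001, 1.616]
force: [0.4, -1.2, 0.3]
width: 21.3
gripper_force: 0.6
```

>>> move_arm(
  targets="-0.5 0.3 0 0 0 0 0;-0.5 0.3 0 0 0 0 0;-0.5 0.3 0 0 0 0 0;-0.5 0.3 0 0 0 0 0;-0.5 0.3 0 0 0 0 0",
)

```text
clock: 14.1
eef_pos: [598.6, -97.6, 6.4]
tool_rot: [3.141, 0.0, 1.616]
force: [-0.3, -2.6, -0.4]
width: 21.5
gripper_force: 0.8
```

>>> move_arm(
  targets="-0.5 0.3 0 0 0 0 0;-0.5 0.3 0 0 0 0 0;-0.5 0.3 0 0 0 0 0;-0.5 0.3 0 0 0 0 0;-0.5 0.3 0 0 0 0 0",
)

```text
clock: 14.52
eef_pos: [597.9, -82.7, 6.3]
tool_rot: [-3.142, 0.0, 1.616]
force: [-0.8, -2.1, 0.8]
width: 21.3
gripper_force: 1.0
```

>>> move_arm(
  targets="-0.5 0.3 0 0 0 0 0;-0.5 0.3 0 0 0 0 0;-0.5 0.3 0 0 0 0 0;-0.5 0.3 0 0 0 0 0;-0.5 0.3 0 0 0 0 0",
)

```text
clock: 14.93
eef_pos: [597.1, -67.7, 6.3]
tool_rot: [-3.141, 0.0, 1.616]
force: [-0.2, -1.9, 1.6]
width: 21.3
gripper_force: 1.2
```

```bash
python3 - <<'E'
from h import *
s=read_state();print(s['clock'],s['qpos'].round(3),s['eef_pos'],s['tool_rot'],s['width'],s['force'])
w=get("wrist"); np.save("w.npy",w,allow_pickle=True)
save(w,"pics/t7.png",None,1.4)
E
```

```text
14.9333 [-0.102  0.892  0.275  1.807 -0.451  0.505  0.52 ] [597.13953453 -67.72686927   6.32468927] [-3.14149158e+00  2.00128960e-04  1.61640980e+00] 21.32793200174077 [-0.16867498 -1.93943782  1.58338593]
```

View pics/t7.png

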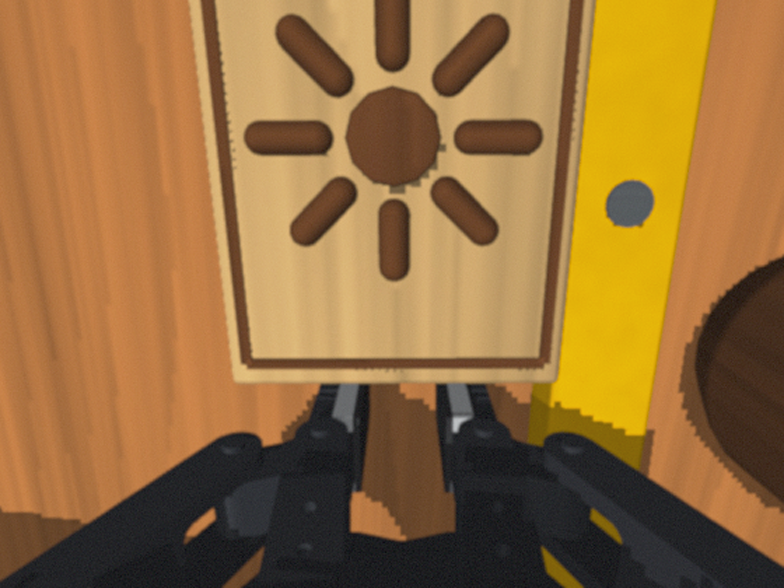

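The panel's right edge stays along the fence and its end is flat on the fingers (row 380), with about 2 N. About 48 mm remain.

>>> move_arm(
  targets="-0.5 0.3 0 0 0 0 0;-0.5 0.3 0 0 0 0 0;-0.5 0.3 0 0 0 0 0;-0.5 0.3 0 0 0 0 0;-0.5 0.3 0 0 0 0 0",
)

```text
clock: 15.4
eef_pos: [596.5, -52.4, 6.3]
tool_rot: [-3.141, -0.0, 1.617]
force: [-0.4, -2.1, 0.6]
width: 21.3
gripper_force: 1.0
```

>>> move_arm(
  targets="-0.5 0.3 0 0 0 0 0;-0.5 0.3 0 0 0 0 0;-0.5 0.3 0 0 0 0 0;-0.5 0.3 0 0 0 0 0;-0.5 0.3 0 0 0 0 0",
)

```text
clock: 15.82
eef_pos: [595.7, -37.5, 6.3]
tool_rot: [-3.141, -0.0, 1.617]
force: [-0.6, -1.7, 0.8]
width: 21.4
gripper_force: 1.0
```

>>> move_arm(
  targets="-0.5 0.2 0 0 0 0 0;-0.5 0.2 0 0 0 0 0;-0.5 0.2 0 0 0 0 0;-0.5 0.2 0 0 0 0 0;-0.5 0.1 0 0 0 0 0",
)

```text
clock: 16.23
eef_pos: [595.3, -28.6, 6.2]
tool_rot: [-3.141, -0.0, 1.617]
force: [-1.5, -2.8, 1.5]
width: 21.3
gripper_force: 1.1
```

>>> move_arm(
  targets="-0.5 0.1 0 0 0 0 0;-0.5 0.1 0 0 0 0 0;-0.5 0.1 0 0 0 0 0;-0.5 0 0 0 0 0 0",
)

```text
clock: 16.57
eef_pos: [595.2, -25.6, 6.2]
tool_rot: [-3.141, -0.0, 1.617]
force: [-1.8, -1.6, 0.4]
width: 21.3
gripper_force: 0.8
```

>>> move_arm(
  targets="-0.5 0.1 0 0 0 0 0;-0.5 0.1 0 0 0 0 0;-0.5 0.1 0 0 0 0 0;-0.5 0 0 0 0 0 0",
)

```text
clock: 16.9
eef_pos: [595.1, -22.5, 6.3]
tool_rot: [-3.141, -0.0, 1.617]
force: [-0.8, -1.3, 0.5]
width: 21.0
gripper_force: 0.8
```

>>> move_arm(
  targets="-0.5 0.1 0 0 0 0 0;-0.5 0.1 0 0 0 0 0;-0.5 0 0 0 0 0 0",
)

```text
clock: 17.15
eef_pos: [595.1, -20.4, 6.3]
tool_rot: [-3.142, -0.0, 1.617]
force: [-0.6, -1.5, 0.3]
width: 21.5
gripper_force: 0.7
```

>>> move_arm(
  targets="-0.5 0.1 0 0 0 0 0;-0.5 0.1 0 0 0 0 0;-0.5 0 0 0 0 0 0",
)

```text
clock: 17.4
eef_pos: [595.0, -19.0, 6.3]
tool_rot: [3.141, 0.0, 1.617]
force: [0.0, -2.5, -0.7]
width: 21.5
gripper_force: 1.3
```

>>> move_arm(
  targets="-0.5 0.1 0 0 0 0 0;-0.5 0 0 0 0 0 0",
)

```text
clock: 17.57
eef_pos: [595.0, -19.1, 6.3]
tool_rot: [3.141, 0.002, 1.616]
force: [-1.5, -5.4, -1.6]
width: 21.0
gripper_force: 2.4
```

>>> move_arm(
  targets="-0.5 0.1 0 0 0 0 0;-0.5 0 0 0 0 0 0",
)

```text
clock: 17.73
eef_pos: [595.1, -19.0, 6.4]
tool_rot: [3.141, 0.003, 1.615]
force: [-1.4, -6.7, -1.4]
width: 21.4
gripper_force: 3.2
```

>>> move_arm(
  targets="-0.5 0.1 0 0 0 0 0;-0.5 0 0 0 0 0 0",
)

```text
clock: 17.9
eef_pos: [595.1, -19.1, 6.4]
tool_rot: [3.141, 0.004, 1.615]
force: [-1.6, -7.5, -0.6]
width: 21.5
gripper_force: 4.0
```

The panel has stopped against the short arm: the TCP holds and the force rises. I'll retreat, lift, turn and give the long edge a last light press.

>>> move_arm(
  targets="-0.5 -0.5 0 0 0 0 0;-0.5 -2 0 0 0 0 0;-0.5 -2 0 0 0 0 0;-0.5 0 0 -3.5 0 0 0;0 0 0 -3.5 0 0 0",
)

```text
clock: 18.32
eef_pos: [595.4, -61.2, 75.2]
tool_rot: [-3.137, -0.002, 1.614]
force: [1.5, 0.8, 0.6]
width: 32.2
gripper_force: 0.0
```

>>> move_arm(
  targets="0 0 0 -3.5 0 0 0;0 0 0 -3 0 0 0;0 2.8 -2.2 0 0 0 0;0 2.8 -2.2 0 0 0 0;0 2.8 -2.2 0 0 0 0",
)

```text
clock: 18.73
eef_pos: [527.0, 22.2, 142.2]
tool_rot: [3.139, -0.002, 1.616]
force: [0.0, 1.4, -0.9]
width: 42.8
gripper_force: 0.0
```

>>> move_arm(
  targets="0 2.8 -2.4 0 0 0 0;0 0 0 0 0 0 7;0 0 0 0 0 0 7;0 0 0 0 0 0 7;0 0 0 0 0 0 7",
)

```text
clock: 19.15
eef_pos: [502.1, 48.9, 141.6]
tool_rot: [-3.141, -0.002, 1.124]
force: [-0.1, -0.6, -0.1]
width: 42.6
gripper_force: 0.0
```

>>> move_arm(
  targets="0 0 0 0 0 0 7;0 0 0 0 0 0 7;0 0 0 0 0 0 7;0 0 0 0 0 0 7;0 0 0 0 0 0 7",
)

```text
clock: 19.57
eef_pos: [502.2, 48.7, 141.4]
tool_rot: [-3.14, -0.002, 0.513]
force: [0.9, -0.4, 0.7]
width: 42.5
gripper_force: 0.0
```

>>> move_arm(
  targets="0 0 0 0 0 0 7;0 0 0 0 0 0 7;0 0 0 0 0 0 7;0 0 0 0 0 0 6;0 0 0 0 0 0 0",
)

```text
clock: 19.98
eef_pos: [502.1, 48.5, 141.0]
tool_rot: [-3.14, 0.0, 0.045]
force: [0.5, 0.2, 0.6]
width: 42.5
gripper_force: 0.0
```

```bash
python3 - <<'E'
from h import *
s=read_state();print(s['clock'],s['qpos'].round(3),s['eef_pos'],s['tool_rot'],s['width'],s['force'])
w=get("wrist"); np.save("w.npy",w,allow_pickle=True)
save(w,"pics/t8.png",None,1.4)
E
```

```text
19.9833 [-0.686  0.717  0.852  2.023 -0.793  0.77  -0.872] [502.09413448  48.53732422 141.00851876] [-3.14034859e+00  2.70121191e-05  4.48520132e-02] 42.4568075122141 [0.50886916 0.15526295 0.55420712]
```

View pics/t8.png

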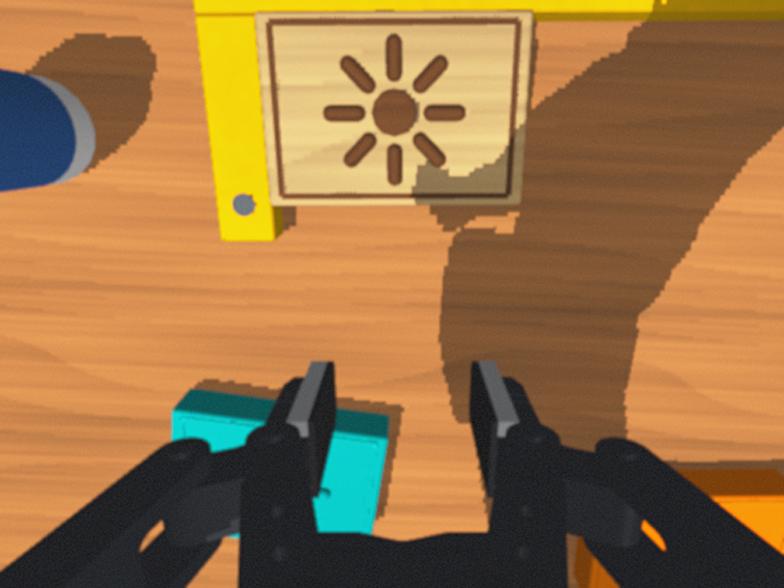

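The panel sits in the corner, with its left edge on the short arm (column 260-270) and its far edge on the long arm (row 12). The teal look-alike is well behind the fingers. Now the last light press.

>>> move_arm(
  targets="0 0 -0.5 3.3 0 0 0;0 0 0 3.3 0 0 0;0 0 0 3.3 0 0 0;0 0 0 3.0 0 0 0;0 0 0 0.5 0 0 0",
)

```text
clock: 20.45
eef_pos: [499.2, 53.2, 3.8]
tool_rot: [-3.139, 0.006, 0.049]
force: [-0.9, 0.0, -0.3]
width: 42.5
gripper_force: 0.0
```

>>> move_arm(
  targets="0 0.5 0 0 0 0 0;0 0.5 0 0 0 0 0;0 0.5 0 0 0 0 0;0 0.5 0 0 0 0 0;0 0 0 0 0 0 0",
)

```text
clock: 20.87
eef_pos: [524.3, 53.1, 8.7]
tool_rot: [3.141, -0.004, 0.047]
force: [0.8, 0.2, 1.1]
width: 42.5
gripper_force: 0.0
```

>>> move_arm(
  targets="0 0.3 0 0 0 0 0;0 0.3 0 0 0 0 0;0 0.2 0 0 0 0 0;0 0.1 0 0 0 0 0;0 0 0 0 0 0 0",
)

```text
clock: 21.28
eef_pos: [530.8, 53.3, 7.3]
tool_rot: [3.141, -0.0, 0.046]
force: [-0.0, 0.1, 1.2]
width: 43.1
gripper_force: 0.0
```

>>> move_arm(
  targets="0 0.1 0 0 0 0 0;0 0 0 0 0 0 0",
)

```text
clock: 21.45
eef_pos: [531.6, 53.3, 7.3]
tool_rot: [-3.142, 0.0, 0.046]
force: [0.2, -0.9, -0.4]
width: 42.7
gripper_force: 0.0
```

>>> move_arm(
  targets="0 0.1 0 0 0 0 0;0 0 0 0 0 0 0",
)

```text
clock: 21.62
eef_pos: [532.7, 53.3, 7.3]
tool_rot: [-3.142, -0.0, 0.046]
force: [0.1, -0.4, 0.9]
width: 42.3
gripper_force: 0.0
```

>>> move_arm(
  targets="0 0.1 0 0 0 0 0;0 0 0 0 0 0 0",
)

```text
clock: 21.78
eef_pos: [533.2, 53.4, 7.2]
tool_rot: [-3.141, 0.001, 0.046]
force: [-1.0, -0.0, 1.0]
width: 42.7
gripper_force: 0.5
```

>>> move_arm(
  targets="0 0.1 0 0 0 0 0;0 0 0 0 0 0 0",
)

```text
clock: 21.95
eef_pos: [533.2, 53.4, 7.1]
tool_rot: [-3.141, 0.003, 0.046]
force: [-4.1, -0.7, 2.7]
width: 42.7
gripper_force: 2.1
```

>>> move_arm(
  targets="0 0.1 0 0 0 0 0;0 0 0 0 0 0 0",
)

```text
clock: 22.12
eef_pos: [533.2, 53.4, 7.1]
tool_rot: [-3.141, 0.004, 0.046]
force: [-6.2, -1.5, 5.0]
width: 43.0
gripper_force: 3.3
```

Contact was immediately firm where predicted (533.2), so the long edge was already home. I'll retreat, lift clear and check.

>>> move_arm(
  targets="0 -0.4 0 0 0 0 0;0 -1.6 0 0 0 0 0;0 -2 0 0 0 0 0;0 0 0 -3.5 0 0 0;0 0 0 -3.5 0 0 0",
)

```text
clock: 22.53
eef_pos: [493.7, 52.0, 76.8]
tool_rot: [-3.141, 0.004, 0.045]
force: [1.7, 0.4, -0.2]
width: 42.7
gripper_force: 0.0
```

>>> move_arm(
  targets="0 0 0 -3.5 0 0 0;0 0 0 -3 0 0 0;0 0 0 -2 0 0 0;0 0 0 0 0 0 0;0 0 0 0 0 0 0",
)

```text
clock: 22.95
eef_pos: [497.1, 52.1, 163.3]
tool_rot: [-3.141, -0.004, 0.046]
force: [0.3, 0.2, -1.0]
width: 42.7
gripper_force: 0.0
```

```bash
python3 - <<'E'
from h import *
s=read_state();print(s['clock'],s['eef_pos'],s['tool_rot'],s['force'])
w=get("wrist"); save(w,"pics/t9.png",None,1.4)
# edges of panel near side & fence, sub-pixel, by hand later
np.save("w.npy",w,allow_pickle=True)
E
```

```text
22.95 [497.05633807  52.10544467 163.25258601] [-3.14090099 -0.00397113  0.04628087] [ 0.31436445  0.21711855 -0.98877281]
```

View pics/t9.png

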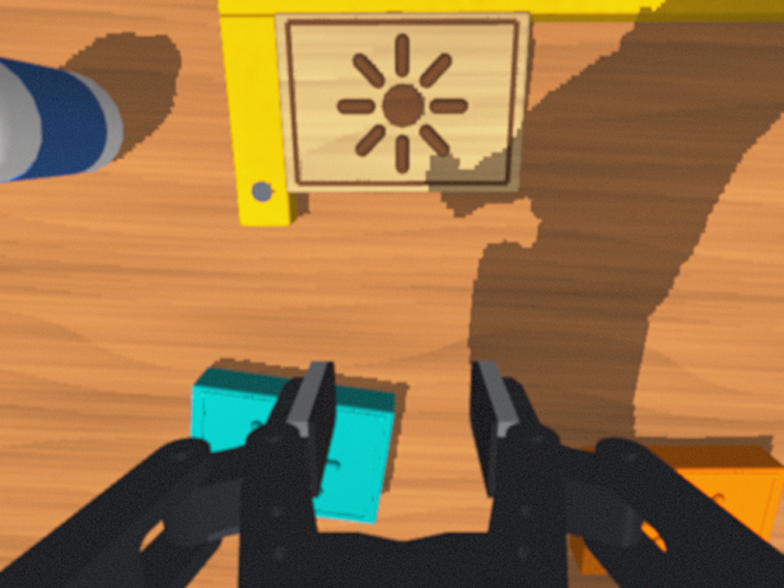

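The panel is square in the corner: its left edge touches the short arm (columns 276-288) and its far edge the long arm (row 14), with no gap visible on either side. The hand is clear, so I'm handing in.

```bash
python3 -c "
from h import *
print(order.finish_job())"
```

```text
the job is handed in; nothing more can be done
None
```

I slid the panel squarely home against both fence arms, with no gap visible in the last wrist picture, lifted the hand clear and handed the job in at about 23 s; I steered clear of the bottle, mallet, figure and gouge but did not re-measure them at the end.

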